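Ballast a potted display with scooped pebbles

ROBOT

A 6-joint arm with a two-finger parallel gripper is mounted at the origin on the work surface. World frame = base frame: x ahead of the robot, y to its left, z up, the work surface at z = 0. Lengths are in m, angles in degrees, forces in N, time in s.
With the tool pointing down it reaches from about 0.4 to 0.925 m from the base axis. Payload 12.5 kg.
Tool frame: the origin (TCP) lies between the finger pads; the fingertips stand 22 mm ahead of it and the grasp point (between the pads) lies 3 mm ahead of it (ctrl.finger_overhang is the distance from the TCP to the fingertips, in m); z points along the fingers, y is the line along which they close (so a half turn about z gives the same grasp; the last joint's range is limited). The gripper opens to 95 mm and grips with 3 to 60 N. Pads are 20 mm wide; open, the fingers measure 119 mm over their backs; the gripper's body (75 mm by 180 mm) begins 59 mm behind the grasp point.
Start: joints at [-80.821, 28.126, 89.318, -0, 62.55, -6.05], TCP at [0.164, -0.603, 0.237] pointing down, gripper open.
Joint ranges: [-177.58, 177.58], [-47.91, 125.51], [2.72, 160], [-65.01, 245.01], [3.68, 167.84], [-153.87, 153.87]. Speed limits (degrees/s): [127.2, 127.2, 159.86, 180, 180, 180].

INTERFACE

Orientations are given as a 3x3 rotation matrix whose columns are the frame's x, y, z axes.
In Python, from bench import ctrl gives the robot as it stands. The module is installed in compiled form; this text tells all that it offers.
- The arm moves only by the tool jog_arm, never from a script. Its argument "plan" is one flat list of numbers, 4 for each row, row after row: the shift along the world's x, y, z in m, then the turn about the world's z in rad. A call has 1 to 12 rows; each row shifts and turns the commanded pose from where the row before left it; what a row does not reach is not made up. A row lasts 1/12 s, in which the tool goes at most 41.7 mm and 7.16 degrees, less where a joint would pass 70% of its speed; a pose out of reach is approached as far as the arm can. A call is refused whole if a number of a shift passes 0.0417 or a number of a turn 0.125, either way. A call with a gripper value outside its range is refused whole. "claw" is the opening in per cent of the stroke, from 0 (shut) to 100 (fully open), set as the call begins (left out, the last holds). The fingers move at their own pace and stop on an object; the grip force is fixed at half the most. Time passes only in rows, so rows that do not move let the fingers close. It gives the time, the measured TCP pose, the force, the opening and the grip force at its end, in the units of the state.
- ctrl.get_obs(): the state, without advancing time (a new reading comes with each control period).
- ctrl.grab_frame(name): name is "side" or "top"; returns a dict with "pixels" (384x512x3 uint8, red, green, blue), "z_map" (384x512 float32, m along the optical axis (not along the pixel's ray), 0 where there is no reading), "K" (3x3 intrinsics, pixels), "R" (3x3) and "t" (3): a world point X has camera coordinates R X + t. Camera axes: x right, y down, z forward; pixel columns grow to the right and rows downward; lengths in m; the calibration is good to about 2 mm. A picture is of the moment at which its call begins.
- ctrl.sign_off(): hands the job in; it is judged then, once.
The state is a dict: "time_s": time; "joints": joint angles; "joint_vel": joint speeds; "joint_efforts": joint torques, N m; "ee_pos": TCP position; "tcp_rot": TCP orientation; "contact_force": force on the tool from outside, world axes, zero at the start; "torque": the same for the moment, N m; "finger_gap": opening from 0.0 (shut) to 1.0 (fully open); "finger_force": force on a finger pad.
Only numpy, scipy, OpenCV 4.12 (cv2) and the standard library are available. Lean on these libraries where they do the work, as an engineer would, in place of code of your own. Each camera call takes 0.05 s, during which the arm holds its last target. There are 200 camera calls.

TASK

First set the clay pot inside the metal cover pot so that it stands fully home and upright, and let go of it. Then use the scoop, never the fingers, to take pebbles from the wooden box and tip at least three of them into the clay pot. Finish with the scoop laid back in the box the right way up, every pebble in either the clay pot or the box, and nothing else on the bench shifted.

Things in the scene. Friction and masses are not known exactly. Their poses are not given: they have to be found in the camera images.
- pebble_box: Open wooden box, fixed, 240 (its x) x 96 mm, walls 6 mm, inner floor 6 mm up. Sides and far (+x) end 48 mm high, near end 30 mm. Inner floor is flat from x = -114 to +74 mm and 84 mm wide; beyond, the inside of the far end slopes up at 46 degrees to the rim. Origin: centre of the underside; z up.
- scoop: Aluminium hand scoop, 0.15 kg, lying level in the near part of the box, mouth toward the box's +x. Flat pan 90 x 72 mm (open mouth at x = +45 mm), floor 2 mm (1.5 mm at the mouth), back wall 29 mm high, side walls 29 mm falling to almost nothing at the mouth; a wooden handle rises from the back wall. Origin: centre of the pan's underside; x toward the mouth, z up.
- scoop_grip (a point): Grip point on the scoop's handle, at (-93, 0, 64) mm in the scoop's frame. The handle is a straight bar 14 mm thick (along y, pinch it so) and 18 mm deep, sloping up and backward at 40 degrees from (-43, 0, 22) to (-129, 0, 94) mm.
- clay_pot: Loose terracotta pot, plain, round, tapered and open: 92 mm across at the foot, 116 mm across the rim, 100 mm high, wall 8.5 mm, floor 8 mm, about 0.4 kg. Origin: centre of the underside; z up the axis. It can be held by pinching its rim from above.
- cover_pot: Loose bare-metal cover pot of the same shape, wider and lower: 112 mm across at the foot, 132 mm across the rim, 72 mm high, wall 4 mm, floor 5 mm, about 0.8 kg. Origin: centre of the underside; z up the axis.
- pebble1: Pale grey polished pebble, a flattened round, about 25 mm across and 18 mm thick, 20 g, starting in the box in front of the scoop's mouth. Origin: its centre.
- pebble2: Pale grey polished pebble, a flattened round, about 24 mm across and 19 mm thick, 20 g, starting in the box in front of the scoop's mouth. Origin: its centre.
- pebble3: Pale grey polished pebble, a flattened round, about 25 mm across and 17 mm thick, 20 g, starting in the box in front of the scoop's mouth. Origin: its centre.
- pebble4: Pale grey polished pebble, a flattened round, about 24 mm across and 18 mm thick, 20 g, starting in the box in front of the scoop's mouth. Origin: its centre.
- pebble5: Pale grey polished pebble, a flattened round, about 25 mm across and 19 mm thick, 20 g, starting in the box in front of the scoop's mouth. Origin: its centre.
- tape_roll: Bystander: small green roll of tape lying flat, 36 mm across, 22 mm high. Origin: centre of its underside.
- ribbon_spool: Bystander: small empty cardboard ribbon spool standing upright, 36 mm across, 29 mm high. Origin: centre of its underside.
- snips: Bystander: garden snips with orange grips, lying flat, about 170 mm long, 14 mm high. Origin: centre of its underside.
- bud_vase: Bystander: green glass bud vase, 60 mm across, 150 mm high. Origin: centre of its underside.
- pen_mug: Bystander: white mug, 80 mm across, 95 mm high. Origin: centre of its underside.
- foam_brick: Bystander: green brick of flower foam, 230 x 110 x 80 mm high. Origin: centre of its underside.
Mind the look-alikes: they are no part of the job. What is shaped like the scoop but turquoise is not meant.

How it is judged:
By the outcome, as a careful person would: the job done as asked, in the order asked, and still so for the second after the job is handed in, with the robot touching nothing.
It also fails if it takes over 67 s, if anything falls off the work surface, if the arm or the gripper's body presses on something with over 40 N, if the wrist force passes 120 N, or if a joint passes its speed limit or range.

## Working session

There is one attempt and no reset: what is moved stays moved. The work goes in short steps, Python scripts to look and compute and a tool call to move; the robot and the scene stay as the last step left them, time stands still between calls to the robot, and variables do not carry over. Pictures are saved under pics/ and viewed, at most 10 in all, crops included, and the job is handed in when it is done.

Besides the shell and the picture viewer there is one more tool, called after "Call:" by a JSON object that holds its "fn" and its "kwargs", one argument or row to a line. jog_arm: Moves the arm, as the interface text tells. Its arguments: {"type":"object","properties":{"plan":{"type":"array"},"claw":{"type":"number"}},"required":["plan"]}

```bash
mkdir -p pics; cat > h.py <<'E'
import numpy as np, cv2
from bench import ctrl
def cloud(f):
    z=f["z_map"];K=f["K"];v,u=np.mgrid[0:384,0:512]
    c=np.stack([(u-K[0,2])/K[0,0]*z,(v-K[1,2])/K[1,1]*z,z],-1)
    p=(c-f["t"])@f["R"]; p[z==0]=np.nan
    return p
E
python3 - <<'E'
from h import *
for n in("top","side"):
    f=ctrl.grab_frame(n);np.savez(n+"0.npz",**f)
    cv2.imwrite(f"pics/{n}0.png",cv2.resize(f["pixels"][:,:,::-1],(800,600),interpolation=cv2.INTER_CUBIC))
    print(n,f["K"].tolist(),f["R"].round(3).tolist(),f["t"])
o=ctrl.get_obs();print(o)
print(ctrl.finger_overhang)
E
```

```text
top [[434.8868670946679, 0.0, 253.6361627341581], [0.0, 434.8868670946679, 193.51863174599546], [0.0, 0.0, 1.0]] [[0.007, -1.0, -0.019], [-0.996, -0.005, -0.087], [0.087, 0.019, -0.996]] [-0.01481391  0.51517787  1.3627232 ]
side [[454.12773920222224, 0.0, 261.52595408800556], [0.0, 454.12773920222224, 190.3512161338064], [0.0, 0.0, 1.0]] [[0.718, -0.696, 0.005], [-0.447, -0.467, -0.763], [0.533, 0.546, -0.646]] [-0.36384771  0.24026231  1.26235142]
{'time_s': 0.1, 'joints': array([-8.08201950e+01,  2.81607443e+01,  8.93462059e+01,  1.13858232e-03,
        6.25488090e+01, -6.04985040e+00]), 'joint_vel': array([ 0.13713869, -0.12628984, -0.03960927,  0.0467177 ,  0.05443997,
        0.02667283]), 'joint_efforts': array([ 6.53418356e-04, -6.13623834e+01, -2.58604681e+01,  6.93458109e-02,
        4.70129389e-02, -6.91719833e-05]), 'ee_pos': array([ 0.16418276, -0.6028561 ,  0.23612219]), 'tcp_rot': array([[ 9.64883077e-01,  2.62679707e-01, -1.37846106e-04],
       [ 2.62679716e-01, -9.64882603e-01,  9.63530518e-04],
       [ 1.20094605e-04, -9.65903667e-04, -9.99999526e-01]]), 'contact_force': array([ 0.58325703, -1.18684289,  0.10893765]), 'torque': array([-0.0635645 , -0.02081819,  0.01839164]), 'finger_force': 0.0, 'finger_gap': 1.0010231264577596}
0.022
```

View pics/top0.png

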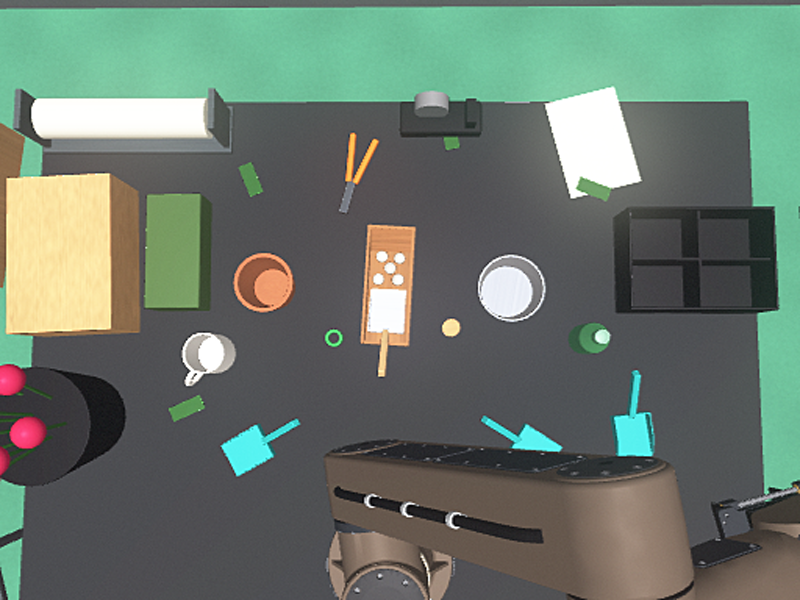

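View pics/side0.png

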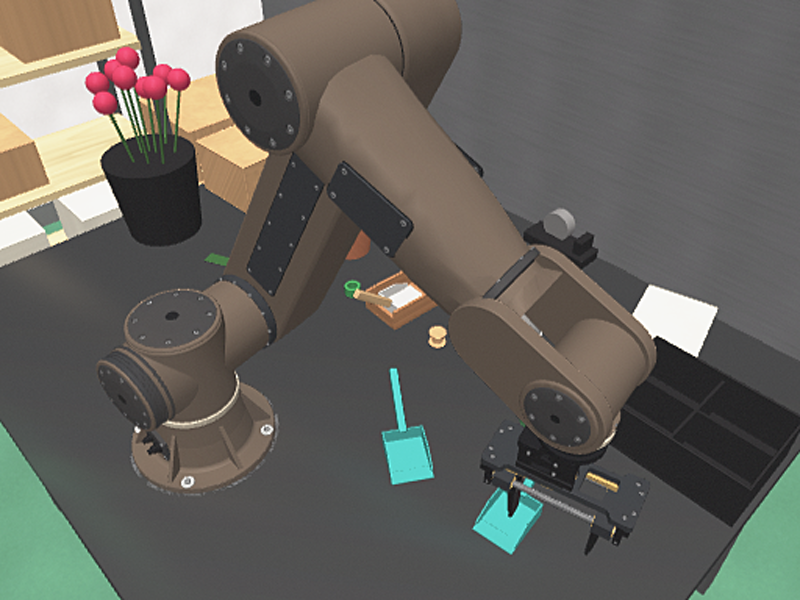

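Top view (800-px scale): clay pot at (264,282), box with scoop and five pebbles at (388,285), cover pot at (511,288), vase at (590,337), foam brick left of the pot at (178,250), tape at (333,338), spool at (451,327). The side view shows the arm over the right side, with the turquoise look-alikes near the base. Now measuring.

```bash
cat > m.py <<'E'
from h import *
f=dict(np.load("top0.npz"));p=cloud(f);px=f["pixels"].astype(int)
hsv=cv2.cvtColor(f["pixels"],cv2.COLOR_RGB2HSV)
s=512/800
def reg(cx,cy,r,zlo,zhi):
    v,u=np.mgrid[0:384,0:512]
    m=(np.hypot(u-cx*s,v-cy*s)<r*s)&(p[...,2]>zlo)&(p[...,2]<zhi)
    return m,p[m]
def circ(q):
    A=np.c_[2*q[:,:2],np.ones(len(q))];b=(q[:,:2]**2).sum(1)
    for _ in range(4):
        c=np.linalg.lstsq(A,b,rcond=None)[0];r=np.sqrt(c[2]+c[0]**2+c[1]**2)
        e=abs(np.hypot(*(q[:,:2]-c[:2]).T)-r);k=e<max(.006,1.5*np.median(e));
    return c[:2],r,e.max()
for n,cx,cy,r,h in(("clay",264,282,38,.1),("cover",511,288,42,.072),("vase",592,337,30,.15),("mug",210,353,30,.095),("spool",451,327,15,.029),("tape",333,338,15,.022)):
    m,q=reg(cx,cy,r,h-.008,h+.012)
    print(n,len(q),np.median(q[:,2]),*circ(q))
m,q=reg(178,250,80,.07,.09);print("brick",q.min(0),q.max(0))
# box rim
m,q=reg(388,285,75,.042,.054);q=q[(q[:,1]<.1)];r=cv2.minAreaRect((q[:,:2]*1000).astype(np.float32));print("boxrim",r)
# white blobs in the box
w=((hsv[...,1]<40)&(hsv[...,2]>170)).astype(np.uint8)
n,l,st,ce=cv2.connectedComponentsWithStats(w)
for i in range(1,n):
    if 8<st[i,4] and 225<ce[i,0]<270 and 140<ce[i,1]<225:
        k=l==i;print("blob",ce[i]/s,st[i,4],np.nanmean(p[k],0),cv2.minAreaRect((p[k][:,:2]*1000).astype(np.float32)))
# handle
m,q=reg(383,350,30,.04,.12);print("handle n",len(q));i=np.argsort(q[:,2]);print(q[i[::max(1,len(q)//15)]].round(4))
E
python3 m.py
```

```text
clay 334 0.09875702935694558 [0.54719543 0.24581338] 0.053105055116030205 0.0060943007737456895
cover 218 0.07056267617273336 [ 0.54131623 -0.23665267] 0.06314958785136889 0.0037846576135245613
vase 74 0.14935309714310097 [ 0.44451451 -0.39006376] 0.009798254787335666 0.009441558211049549
mug 123 0.09386618724357325 [0.41014431 0.36062756] 0.03790209611526768 0.0032972883709778064
spool 98 0.02855099260212545 [ 0.46579916 -0.1212598 ] 0.012526037023211293 0.011844862191731536
tape 63 0.020935955276675786 [0.44350531 0.11665053] 0.014730643663617916 0.004065521070596696
brick [0.49674248 0.26519394 0.0701061 ] [0.72910157 0.53754907 0.08993316]
boxrim ((550.3590698242188, 6.302013397216797), (96.07046508789062, 239.48300170898438), 87.02157592773438)
blob [381.12664474 255.67434211] 38 [0.61123701 0.01998274 0.02249553] ((610.4802856445312, 19.943574905395508), (20.183124542236328, 19.357704162597656), 1.1362215280532837)
blob [398.83928571 257.54464286] 35 [ 0.60775638 -0.01635395  0.02081963] ((608.4035034179688, -16.87957763671875), (17.97826385498047, 21.149423599243164), 53.64181
[... 453 characters left out ...]
12.549158096313477), (16.895618438720703, 19.413145065307617), 0.5998210310935974)
blob [386.21801181 310.29281496] 635 [0.50009454 0.00921809 0.00937539] ((503.09564208984375, 5.870124816894531), (74.43718719482422, 87.7110824584961), 79.67383575439453)
handle n 167
[[ 0.4492  0.0113  0.0409]
 [ 0.44   -0.0357  0.0442]
 [ 0.4368 -0.0357  0.0463]
 [ 0.4486  0.0547  0.0486]
 [ 0.4426  0.0078  0.0501]
 [ 0.4394  0.0077  0.0535]
 [ 0.4268  0.0073  0.0613]
 [ 0.4205  0.0162  0.0677]
 [ 0.4174  0.0099  0.0725]
 [ 0.4082  0.0096  0.0791]
 [ 0.4021  0.0184  0.0848]
 [ 0.3961  0.0151  0.0898]
 [ 0.3901  0.0209  0.095 ]
 [ 0.3871  0.0147  0.0989]
 [ 0.3723  0.0204  0.1009]
 [ 0.3813  0.0114  0.1062]]
```

Call:
{"fn": "jog_arm", "kwargs": {
  "claw": 60,
  "plan": [0.034,0.024,0,-0.0887,0.034,0.024,0,-0.0887,0.034,0.024,0,-0.0887,0.034,0.024,0,0,0.034,0.024,0,0,0.034,0.024,0,0,0.034,0.024,0,0,0.034,0.024,0,0,0.034,0.024,0,0,0.034,0.024,0,0,0.003,0.04,0,0,0.003,0.04,0,0]
}}

```text
time_s: 1.1
ee_pos: [0.5112, -0.2814, 0.2356]
tcp_rot: [[1.0, 0.0, -0.001], [0.0, -1.0, 0.001], [-0.001, -0.001, -1.0]]
contact_force: [0.2, 0.2, -1.1]
finger_gap: 0.597
finger_force: 0.0
```

Call:
{"fn": "jog_arm", "kwargs": {
  "plan": [0.003,0.04,0,0,0.003,0.04,0,0,0.003,0.04,0,0,0.003,0.04,0,0,0.003,0.04,0,0,0.003,0.04,0,0,0.003,0.04,0,0,0.003,0.04,0,0,0.003,0.04,0,0,0.003,0.04,0,0,0.003,0.04,0,0,0.003,0.03,0,0]
}}

```text
time_s: 2.1
ee_pos: [0.5457, 0.1898, 0.2365]
tcp_rot: [[1.0, 0.001, -0.0], [0.001, -1.0, 0.0], [-0.0, -0.0, -1.0]]
contact_force: [0.2, -0.3, 0.3]
finger_gap: 0.6
finger_force: 0.0
```

Call:
{"fn": "jog_arm", "kwargs": {
  "plan": [0,0.005,-0.03,0,0,0,-0.03,0,0,0,-0.03,0,0,0,-0.025,0,0,0,-0.015,0,0,0,-0.008,0,0,0,0,0]
}}

```text
time_s: 2.68
ee_pos: [0.5455, 0.1918, 0.097]
tcp_rot: [[1.0, -0.0, -0.003], [-0.0, -1.0, -0.001], [-0.003, 0.001, -1.0]]
contact_force: [0.1, 0.0, -0.3]
finger_gap: 0.598
finger_force: 0.0
```

Call:
{"fn": "jog_arm", "kwargs": {
  "claw": 0,
  "plan": [0,0,0,0,0,0,0,0,0,0,0,0,0,0,0,0,0,0,0,0,0,0,0,0]
}}

```text
time_s: 3.18
ee_pos: [0.5463, 0.1919, 0.0991]
tcp_rot: [[1.0, -0.0, 0.001], [-0.0, -1.0, 0.0], [0.001, -0.0, -1.0]]
contact_force: [-0.2, 0.7, 0.4]
finger_gap: 0.233
finger_force: 0.0
```

Call:
{"fn": "jog_arm", "kwargs": {
  "plan": [0,0,0,0,0,0,0,0,0,0,0,0,0,0,0,0,0,0,0,0]
}}

```text
time_s: 3.6
ee_pos: [0.5465, 0.1923, 0.0991]
tcp_rot: [[1.0, -0.0, 0.001], [-0.0, -1.0, 0.001], [0.001, -0.001, -1.0]]
contact_force: [0.2, 3.8, 5.0]
finger_gap: 0.123
finger_force: 28.4
```

Call:
{"fn": "jog_arm", "kwargs": {
  "plan": [0,0,0.01,0,0,0,0.02,0,0,0,0.03,0,0,0,0.03,0,0,0,0.03,0,0,0,0,0,0,0,0,0]
}}

```text
time_s: 4.18
ee_pos: [0.5462, 0.1916, 0.2198]
tcp_rot: [[1.0, -0.0, 0.002], [-0.0, -1.0, -0.0], [0.002, 0.0, -1.0]]
contact_force: [0.3, -0.2, -4.9]
finger_gap: 0.104
finger_force: 30.5
```

```bash
python3 - <<'E'
from h import *
f=ctrl.grab_frame("side")
cv2.imwrite("pics/s1.png",cv2.resize(f["pixels"][:,:,::-1],(800,600)))
print(ctrl.get_obs()["ee_pos"])
E
```

```text
[0.54558787 0.19153922 0.21828231]
```

View pics/s1.png

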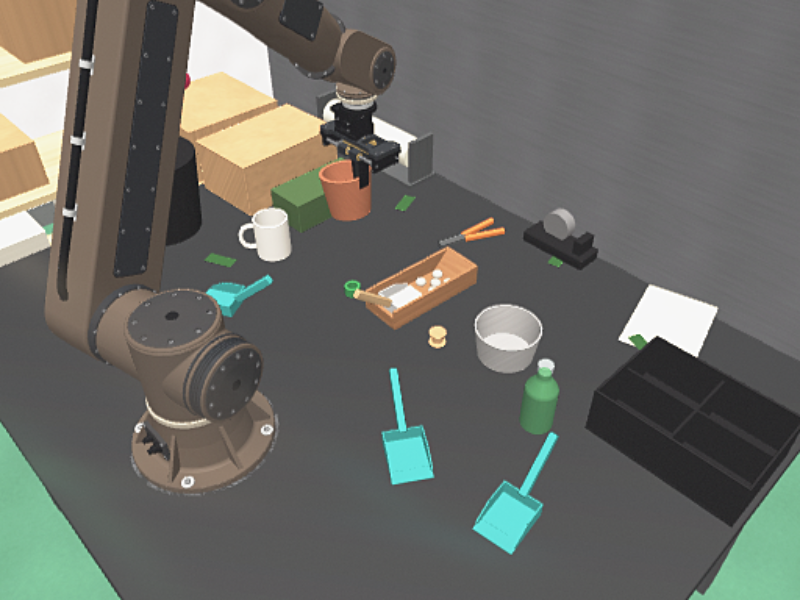

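Side view: clay pot held by its rim at (345,190), nearly upright, clear of the bench; cover pot at (507,337).

Call:
{"fn": "jog_arm", "kwargs": {
  "plan": [0,-0.02,0,0,0,-0.04,0,0,0,-0.04,0,0,0,-0.04,0,0,0,-0.04,0,0,0,-0.04,0,0,0,-0.04,0,0,0,-0.04,0,0,0,-0.04,0,0,0,-0.04,0,0,0,-0.04,0,0,0,-0.03,0,0]
}}

```text
time_s: 5.23
ee_pos: [0.545, -0.2609, 0.2165]
tcp_rot: [[1.0, -0.001, -0.003], [-0.001, -1.0, 0.001], [-0.003, -0.001, -1.0]]
contact_force: [0.9, 0.1, -3.0]
finger_gap: 0.109
finger_force: 30.5
```

Call:
{"fn": "jog_arm", "kwargs": {
  "plan": [-0.005,-0.02,0,0,0,-0.01,0,0,0,0,0,0,0,0,0,0]
}}

```text
time_s: 5.57
ee_pos: [0.5408, -0.2875, 0.2174]
tcp_rot: [[1.0, -0.001, -0.002], [-0.001, -1.0, 0.001], [-0.002, -0.001, -1.0]]
contact_force: [-0.8, 0.6, -4.7]
finger_gap: 0.106
finger_force: 30.5
```

```bash
cat > pot.py <<'E'
from h import *
from scipy.optimize import least_squares
def meas(tag, c0):
    P=[]
    for n in("side","top"):
        f=ctrl.grab_frame(n);p=cloud(f);hsv=cv2.cvtColor(f["pixels"],cv2.COLOR_RGB2HSV)
        m=(hsv[...,0]<13)&(hsv[...,1]>110)&(hsv[...,2]>60)&(np.hypot(p[...,0]-c0[0],p[...,1]-c0[1])<.09)&(p[...,2]>.015)
        if n=="side": cv2.imwrite(f"pics/{tag}.png",cv2.resize(f["pixels"][150:320,200:430,::-1],(690,510),interpolation=cv2.INTER_CUBIC))
        m=cv2.erode(m.astype(np.uint8),np.ones((3,3)))>0
        P.append(p[m]); print(n,m.sum())
    P=np.concatenate(P)
    def res(x):
        a=np.array([x[3],x[4],1]);a/=np.linalg.norm(a)
        d=P-x[:3];h=d@a;r=np.linalg.norm(d-h[:,None]*a,axis=1)
        e=lambda s:r-s
        ro=.046+.12*h; ri=ro-.0085
        E=np.stack([r-ro,r-ri,np.where(r<.05,h-.008,9),np.where((r<.06)&(r>.045),h-.1,9)],1)
        return E[np.arange(len(E)),abs(E).argmin(1)]
    s=least_squares(res,c0+[0,0],loss="soft_l1",f_scale=.002)
    print("foot",s.x[:3].round(4),"tilt axis xy deg",np.degrees(s.x[3:]).round(2),"rms",np.sqrt(np.median(res(s.x)**2)))
E
python3 - <<'E'
from pot import *
o=ctrl.get_obs();print(o["ee_pos"]); e=o["ee_pos"]
meas("s2",[e[0],e[1]+.055,e[2]-.1])
E
```

```text
[ 0.54079147 -0.28748707  0.21735763]
side 1150
top 230
foot [ 0.5397 -0.257   0.1125] tilt axis xy deg [-2.17  7.83] rms 0.0013904435037791968
```

Call:
{"fn": "jog_arm", "kwargs": {
  "plan": [0.001,0.009,0,0,0.001,0.009,0,0,0,0,-0.02,0,0,0,-0.02,0,0,0,-0.02,0,0,0,-0.015,0,0,0,-0.01,0,0,0,-0.005,0,0,0,0,0]
}}

```text
time_s: 6.42
ee_pos: [0.5439, -0.2695, 0.1285]
tcp_rot: [[1.0, 0.001, 0.001], [0.001, -1.0, -0.002], [0.001, 0.002, -1.0]]
contact_force: [1.6, -4.8, 0.2]
finger_gap: 0.105
finger_force: 30.6
```

```bash
python3 - <<'E'
from pot import *
o=ctrl.get_obs();print(o["ee_pos"],o["contact_force"]); e=o["ee_pos"]
meas("s3",[e[0],e[1]+.055,e[2]-.1])
E
```

```text
[ 0.54387611 -0.26948063  0.12849744] [ 1.62517561 -4.81198256  0.16471179]
side 781
top 193
foot [ 0.5436 -0.2405 -0.006 ] tilt axis xy deg [-2.16  8.87] rms 0.001380826112891045
```

View pics/s3.png

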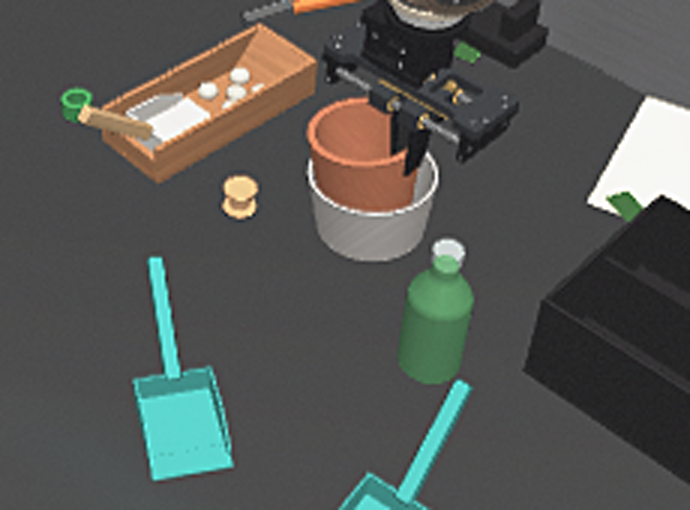

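```bash
cat > cov.py <<'E'
from h import *
from scipy.optimize import least_squares
def cov():
  for n in("side","top"):
    f=ctrl.grab_frame(n);p=cloud(f);hsv=cv2.cvtColor(f["pixels"],cv2.COLOR_RGB2HSV)
    r=np.hypot(p[...,0]-.541,p[...,1]+.237)
    m=(hsv[...,1]<50)&(hsv[...,2]>90)&(r<.085)&(p[...,2]>.015)&(p[...,2]<.08)
    P=p[m]
    def res(x):
        rr=np.hypot(P[:,0]-x[0],P[:,1]-x[1]);ro=.056+P[:,2]*.01/.072
        E=np.stack([rr-ro,rr-ro+.004],1);return E[np.arange(len(E)),abs(E).argmin(1)]
    s=least_squares(res,[.541,-.237],loss="soft_l1",f_scale=.002);print(n,len(P),s.x.round(4),np.median(abs(res(s.x))))
if __name__=="__main__": cov()
E
python3 cov.py
python3 - <<'E'
from h import *
f=ctrl.grab_frame("side");p=cloud(f);hsv=cv2.cvtColor(f["pixels"],cv2.COLOR_RGB2HSV)
r=np.hypot(p[...,0]-.541,p[...,1]+.237)
m=(hsv[...,0]<13)&(hsv[...,1]>110)&(r<.09)&(p[...,2]>.06)
q=p[m];print(q.min(0),q.max(0))
for z in(.085,.1,.115): 
    k=q[abs(q[:,2]-z)<.004]; print(z,len(k),k.min(0).round(3),k.max(0).round(3))
E
```

```text
side 614 [ 0.5408 -0.2345] 0.0009929786069131571
top 11 [ 0.5425 -0.2352] 0.0009170953150647969
[ 0.48101606 -0.28017721  0.06001838] [ 0.59029725 -0.1609596   0.16703701]
0.085 113 [ 0.489 -0.277  0.081] [ 0.589 -0.174  0.089]
0.1 113 [ 0.486 -0.276  0.096] [ 0.59  -0.17   0.104]
0.115 140 [ 0.483 -0.276  0.111] [ 0.585 -0.163  0.119]
```

Call:
{"fn": "jog_arm", "kwargs": {
  "plan": [-0.001,-0.004,0,0,0,-0.004,0,0,0,0,-0.005,0,0,0,-0.003,0,0,0,0,0]
}}

```text
time_s: 7.08
ee_pos: [0.5417, -0.2774, 0.1195]
tcp_rot: [[1.0, -0.0, -0.002], [-0.0, -1.0, 0.001], [-0.002, -0.001, -1.0]]
contact_force: [0.0, 0.7, -4.4]
finger_gap: 0.106
finger_force: 30.5
```

```bash
python3 - <<'E'
from pot import *
import cov
o=ctrl.get_obs();print(o["ee_pos"],o["contact_force"]); e=o["ee_pos"]
meas("s4",[e[0],e[1]+.055,e[2]-.1]);cov.cov()
E
```

```text
[ 0.54173446 -0.27737342  0.11954456] [ 9.59955641e-04  7.00473126e-01 -4.38057961e+00]
side 753
top 153
foot [ 0.5392 -0.2473 -0.0174] tilt axis xy deg [-0.83  8.23] rms 0.001292953821652689
side 536 [ 0.5426 -0.2378] 0.0008808918856220496
top 48 [ 0.5409 -0.2369] 0.0009288350762007014
```

Call:
{"fn": "jog_arm", "kwargs": {
  "plan": [0.001,0.003,-0.003,0,0,0,-0.003,0,0,0,-0.002,0,0,0,0,0]
}}

```text
time_s: 7.62
ee_pos: [0.5442, -0.2765, 0.1135]
tcp_rot: [[1.0, -0.0, 0.003], [-0.0, -1.0, -0.003], [0.003, 0.003, -1.0]]
contact_force: [-0.3, -7.2, 5.7]
finger_gap: 0.108
finger_force: 30.7
```

Call:
{"fn": "jog_arm", "kwargs": {
  "claw": 35,
  "plan": [0,-0.001,0.002,0,0,0,0,0,0,0,0,0,0,0,0,0,0,0,0,0,0,0,0,0]
}}

```text
time_s: 8.12
ee_pos: [0.5431, -0.2759, 0.1145]
tcp_rot: [[1.0, -0.0, -0.0], [-0.0, -1.0, 0.0], [-0.0, -0.0, -1.0]]
contact_force: [-0.0, -1.3, -0.8]
finger_gap: 0.348
finger_force: 0.4
```

Call:
{"fn": "jog_arm", "kwargs": {
  "plan": [0,0,0.03,0,0,0,0.04,0,0,0,0.04,0,0.03,0.02,0.01,0,0.03,0.02,0.01,0,0,0,0,0]
}}

```text
time_s: 8.62
ee_pos: [0.6072, -0.2333, 0.2472]
tcp_rot: [[1.0, 0.002, 0.005], [0.002, -1.0, -0.001], [0.005, 0.001, -1.0]]
contact_force: [-0.4, 0.3, 0.9]
finger_gap: 0.348
finger_force: 0.0
```

```bash
python3 - <<'E'
from pot import *
import cov
meas("s5",[.541,-.237,.005]);cov.cov()
E
```

```text
side 895
top 0
foot [ 0.5424 -0.2363  0.0029] tilt axis xy deg [ 0.38 -0.11] rms 0.001171451820327428
side 531 [ 0.5412 -0.2371] 0.0010116073306829301
top 0 [ 0.541 -0.237] nan
  return _methods._mean(a, axis=axis, dtype=dtype,
  ret = ret.dtype.type(ret / rcount)
```

View pics/s5.png

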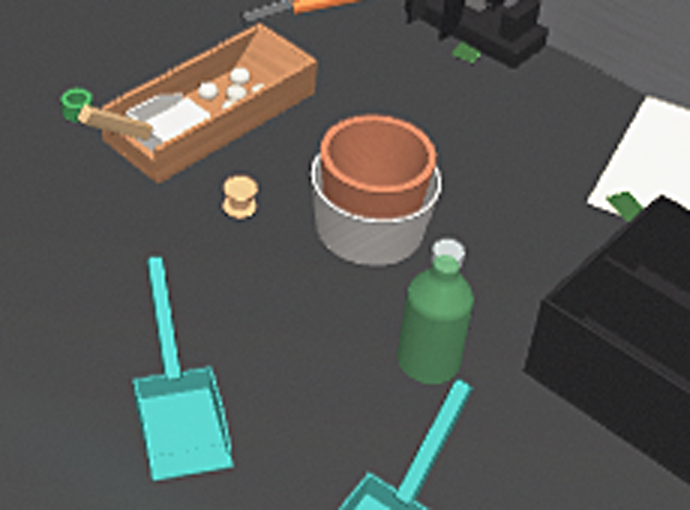

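Side crop: clay pot stands level inside the cover pot (377,165); the fit confirms it's centred with zero tilt. Now to the scoop.

Call:
{"fn": "jog_arm", "kwargs": {
  "plan": [-0.024,0.031,0,-0.028,-0.024,0.031,0,-0.028,-0.024,0.031,0,0,-0.024,0.031,0,0,-0.024,0.031,0,0,-0.024,0.031,0,0,-0.024,0.031,0,0,-0.023,0.03,0,0,0,0,-0.03,0,0,0,-0.035,0,0,0,-0.025,0,0,0,0,0]
}}

```text
time_s: 9.82
ee_pos: [0.4098, 0.0107, 0.1514]
tcp_rot: [[0.998, -0.057, -0.007], [-0.057, -0.998, 0.001], [-0.007, -0.0, -1.0]]
contact_force: [0.3, -1.2, 0.1]
finger_gap: 0.351
finger_force: 0.0
```

```bash
cat > sc.py <<'E'
from h import *
def frame(n,tag,x0,y0,w,h,show=True):
    f=ctrl.grab_frame(n);np.savez(tag+".npz",**f)
    k=min(800/w,600/h)
    cv2.imwrite(f"pics/{tag}.png",cv2.resize(f["pixels"][y0:y0+h,x0:x0+w,::-1],None,fx=k,fy=k,interpolation=cv2.INTER_CUBIC))
    return f,cloud(f)
E
python3 - <<'E'
from sc import *
f,p=frame("side","s6",200,150,200,150)
hsv=cv2.cvtColor(f["pixels"],cv2.COLOR_RGB2HSV)
# handle: wood coloured points above rim, near x .37-.46
m=(hsv[...,0]>8)&(hsv[...,0]<25)&(hsv[...,1]>80)&(p[...,0]>.36)&(p[...,0]<.428)&(abs(p[...,1]-.014)<.03)&(p[...,2]>.055)&(p[...,2]<.125)
q=p[m];print(len(q))
for x in(.375,.39,.405,.42):
    k=q[abs(q[:,0]-x)<.008]; print(x,len(k),k[:,1].min().round(4),k[:,1].max().round(4),k[:,2].min().round(3),k[:,2].max().round(3))
print(ctrl.get_obs()["ee_pos"])
E
```

```text
94
0.375 27 0.0069 0.0208 0.084 0.103
0.39 27 0.004 0.0176 0.067 0.102
0.405 26 0.003 0.0169 0.056 0.089
0.42 20 0.0013 0.0138 0.055 0.074
[0.41080624 0.01058722 0.15337341]
```

Call:
{"fn": "jog_arm", "kwargs": {
  "plan": [0.004,0,-0.03,0,0,0,-0.03,0,0,0,-0.015,0,0,0,-0.01,0,0,0,0,0]
}}

```text
time_s: 10.28
ee_pos: [0.4162, 0.0104, 0.0693]
tcp_rot: [[0.998, -0.057, -0.002], [-0.057, -0.998, 0.0], [-0.002, -0.0, -1.0]]
contact_force: [-1.0, -0.6, 0.3]
finger_gap: 0.348
finger_force: 0.0
```

Call:
{"fn": "jog_arm", "kwargs": {
  "claw": 0,
  "plan": [0,0,0,0,0,0,0,0,0,0,0,0,0,0,0,0,0,0,0,0]
}}

```text
time_s: 10.7
ee_pos: [0.4166, 0.0109, 0.0706]
tcp_rot: [[0.998, -0.056, 0.002], [-0.056, -0.998, -0.0], [0.002, 0.0, -1.0]]
contact_force: [-1.2, -0.3, 9.3]
finger_gap: 0.147
finger_force: 29.9
```

Call:
{"fn": "jog_arm", "kwargs": {
  "plan": [0.01,-0.0006,0,0,0.02,-0.0011,0,0,0.02,-0.0011,0,0,0.02,-0.0011,0,0,0.006,-0.0003,0,0,0,0,0,0]
}}

```text
time_s: 11.2
ee_pos: [0.4935, 0.0066, 0.0701]
tcp_rot: [[0.998, -0.056, 0.002], [-0.056, -0.998, -0.0], [0.002, 0.0, -1.0]]
contact_force: [2.4, 0.1, 2.8]
finger_gap: 0.146
finger_force: 30.0
```

```bash
python3 - <<'E'
from sc import *
a,_=frame("side","s7",215,130,130,100); b,_=frame("top","t7",200,130,100,100)
A=cv2.imread("pics/s7.png");B=cv2.imread("pics/t7.png")
A=cv2.resize(A,(480,369));B=cv2.resize(B,(320,320));c=np.zeros((369,800,3),np.uint8);c[:,:480]=A;c[:320,480:]=B
cv2.imwrite("pics/c7.png",c);print(ctrl.get_obs()["ee_pos"])
E
```

```text
[0.49248348 0.00671141 0.07008025]
```

View pics/c7.png

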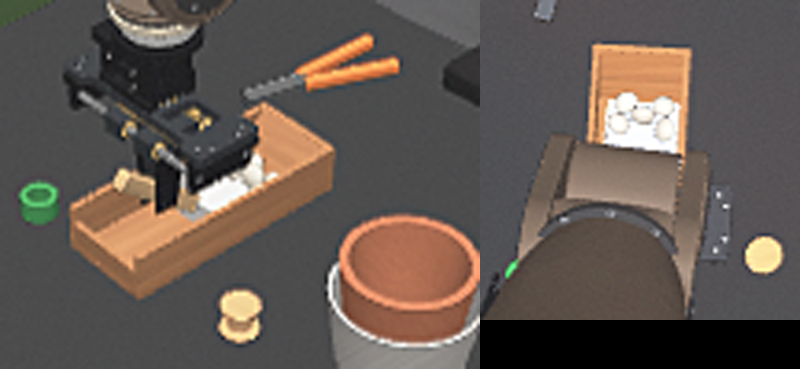

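Composite: all five pebbles lie on the pan (top view, (620–665, 100–130)), mouth near the foot of the slope. Lift along the slope.

Call:
{"fn": "jog_arm", "kwargs": {
  "plan": [0.008,-0.0005,0.008,0,0.008,-0.0005,0.012,0,0.004,0,0.015,0,0,0,0.015,0,0,0,0.015,0,0,0,0.01,0,0,0,0.005,0,0,0,0,0]
}}

```text
time_s: 11.97
ee_pos: [0.5117, 0.0058, 0.1502]
tcp_rot: [[0.998, -0.056, 0.0], [-0.056, -0.998, -0.0], [0.0, 0.0, -1.0]]
contact_force: [0.1, -0.5, -3.4]
finger_gap: 0.147
finger_force: 30.0
```

```bash
cat > two.py <<'E'
import sys
from sc import *
tag=sys.argv[1];x0,y0,x1,y1=map(int,sys.argv[2:6])
frame("side","s"+tag,x0,y0,130,100); frame("top","t"+tag,x1,y1,100,100)
A=cv2.resize(cv2.imread(f"pics/s{tag}.png"),(480,369));B=cv2.resize(cv2.imread(f"pics/t{tag}.png"),(320,320));c=np.zeros((369,800,3),np.uint8);c[:,:480]=A;c[:320,480:]=B
cv2.imwrite(f"pics/c{tag}.png",c);o=ctrl.get_obs();print(o["ee_pos"],o["time_s"])
E
python3 two.py 8 215 115 200 110
```

```text
[0.51159043 0.00578355 0.149122  ] 12.0667
```

View pics/c8.png

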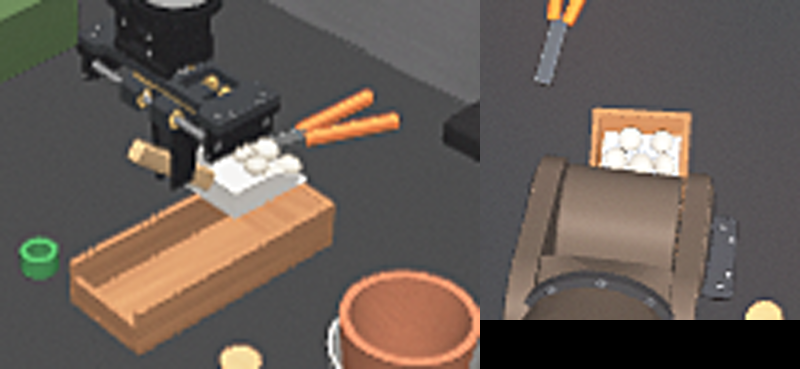

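All five pebbles ride on the level pan (side view around (265,160)); the box is empty. Carry gently over the pot.

Call:
{"fn": "jog_arm", "kwargs": {
  "plan": [-0.002,-0.006,0.005,0,-0.004,-0.014,0.008,0,-0.007,-0.022,0.01,0,-0.008,-0.028,0.01,0,-0.009,-0.03,0.008,0,-0.009,-0.03,0.005,0,-0.009,-0.03,0.003,0,-0.008,-0.028,0,0,-0.007,-0.022,0,0,-0.004,-0.014,0,0,-0.002,-0.008,0,0,-0.002,-0.003,0,0]
}}

```text
time_s: 13.07
ee_pos: [0.4407, -0.2303, 0.1983]
tcp_rot: [[0.998, -0.058, -0.001], [-0.058, -0.998, 0.0], [-0.001, -0.0, -1.0]]
contact_force: [-1.0, 0.2, -3.1]
finger_gap: 0.149
finger_force: 30.0
```

```bash
cat > pan.py <<'E'
from h import *
f=ctrl.grab_frame("side");p=cloud(f);hsv=cv2.cvtColor(f["pixels"],cv2.COLOR_RGB2HSV)
o=ctrl.get_obs();e=o["ee_pos"];x=o["tcp_rot"][:2,0]
d=p[...,:2]-e[:2];a=d@x;b=d@np.array([-x[1],x[0]])
m=(hsv[...,1]<45)&(hsv[...,2]>120)&(a>.03)&(a<.15)&(abs(b)<.045)&(p[...,2]>.1)
print(e,o["time_s"],m.sum())
for lo in np.arange(.03,.15,.01):
    k=m&(a>=lo)&(a<lo+.01)
    if k.sum()>3: print(round(lo+.005,3),k.sum(),np.percentile(p[k][:,2],[0,10,50,100]).round(4),b[k].min().round(3),b[k].max().round(3))
E
python3 pan.py; python3 two.py 9 255 135 250 110
```

```text
[ 0.44057269 -0.2299192   0.19829189] 13.1167 385
0.035 64 [0.1326 0.1357 0.1455 0.1637] -0.04 0.009
0.045 33 [0.1323 0.1337 0.1483 0.1616] -0.039 0.014
0.055 17 [0.1335 0.1381 0.1477 0.159 ] -0.038 -0.034
0.065 33 [0.1308 0.1333 0.137  0.1599] -0.039 0.032
0.075 57 [0.1306 0.133  0.1358 0.1607] -0.041 0.035
0.085 53 [0.1296 0.1314 0.1379 0.16  ] -0.04 0.034
0.095 51 [0.1288 0.1323 0.1454 0.1562] -0.039 0.034
0.105 24 [0.134  0.1392 0.1475 0.156 ] -0.039 -0.005
0.115 31 [0.1341 0.1394 0.1464 0.1531] -0.039 -0.002
0.125 20 [0.1296 0.1321 0.1465 0.1508] -0.036 0.001
[ 0.44107985 -0.22877231  0.19846439] 13.2167
```

View pics/c9.png

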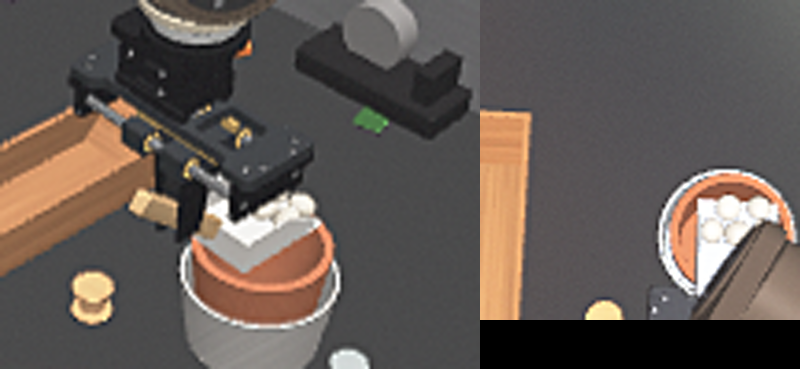

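Pan is level (underside ≈0.132), over the pot with pebbles at the lip. Lower close to the rim and snatch the pan backward.

Call:
{"fn": "jog_arm", "kwargs": {
  "plan": [0,0,-0.006,0,0,0,-0.01,0,0,0,-0.005,0,0,0,0,0,0,0,0,0,-0.0415,0.0023,0,0,-0.02,0.001,0,0,-0.006,0,0,0,0,0,0,0]
}}

```text
time_s: 13.97
ee_pos: [0.373, -0.226, 0.1783]
tcp_rot: [[0.998, -0.057, 0.001], [-0.057, -0.998, -0.001], [0.001, 0.001, -1.0]]
contact_force: [0.9, -0.8, -3.6]
finger_gap: 0.147
finger_force: 30.0
```

```bash
cat > peb.py <<'E'
from h import *
f=ctrl.grab_frame("top");p=cloud(f);hsv=cv2.cvtColor(f["pixels"],cv2.COLOR_RGB2HSV)
o=ctrl.get_obs();print(o["ee_pos"],o["time_s"],o["contact_force"])
w=((hsv[...,1]<40)&(hsv[...,2]>150)).astype(np.uint8)
n,l,st,ce=cv2.connectedComponentsWithStats(w)
for i in range(1,n):
    k=l==i;q=np.nanmedian(p[k],0)
    if 8<st[i,4]<900 and .38<q[0]<.7 and -.32<q[1]<.06: print(ce[i].round(),st[i,4],q.round(3))
E
python3 peb.py; python3 two.py 10 255 135 250 110
```

```text
[ 0.37407386 -0.22636676  0.1783333 ] 14.0167 [ 0.80527252  0.22905033 -3.20310679]
[324. 202.] 697 [ 0.478 -0.219  0.115]
[321. 177.] 30 [ 0.568 -0.225  0.033]
[329. 178.] 36 [ 0.565 -0.25   0.029]
[ 0.37474061 -0.22640232  0.17805541] 14.1167
```

View pics/c10.png

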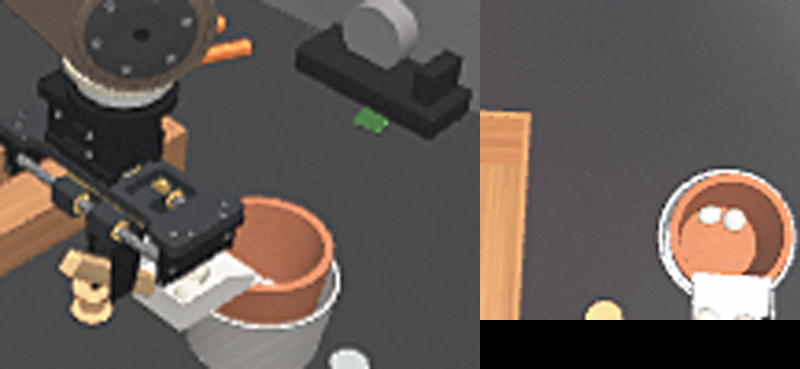

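Two pebbles sit in the clay pot (710–735, 215); three are still on the pan. Repeat with a forward jab first.

Call:
{"fn": "jog_arm", "kwargs": {
  "plan": [0.0415,-0.0023,0,0,0,0,0,0,0.008,-0.0005,0,0,0.01,-0.0005,0,0,0.006,0,0,0,0,0,0,0,-0.0415,0.0023,0,0,-0.016,0.001,0,0,-0.008,0,0,0,0,0,0,0]
}}

```text
time_s: 14.95
ee_pos: [0.3726, -0.226, 0.178]
tcp_rot: [[0.998, -0.057, -0.0], [-0.057, -0.998, -0.0], [-0.0, 0.0, -1.0]]
contact_force: [0.7, 0.0, -1.7]
finger_gap: 0.144
finger_force: 30.0
```

```bash
python3 peb.py; python3 two.py 11 255 135 250 110
```

```text
[ 0.37382641 -0.22641293  0.17809868] 15.0 [ 0.82293537  0.3152805  -1.55759334]
[324. 202.] 733 [ 0.479 -0.219  0.114]
[329. 179.] 36 [ 0.563 -0.251  0.029]
[318. 184.] 69 [ 0.55  -0.215  0.031]
[ 0.37465554 -0.22650432  0.17795049] 15.1
```

View pics/c11.png

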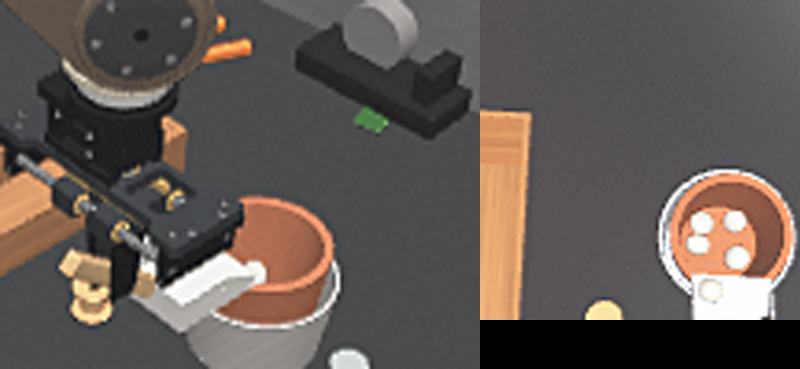

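Four pebbles in the pot, the fifth near the pan's lip at (710,290). One more gentle advance and snatch, then lift.

Call:
{"fn": "jog_arm", "kwargs": {
  "plan": [0.007,-0.0004,0,0,0.012,-0.0007,0,0,0.014,-0.0008,0,0,0.014,-0.0008,0,0,0.011,-0.0006,0,0,0.006,0,0,0,0,0,0,0,-0.0415,0.0023,0,0,-0.016,0.001,0,0,-0.007,0,0,0,0,0,0,0]
}}

```text
time_s: 16.02
ee_pos: [0.3723, -0.226, 0.1779]
tcp_rot: [[0.998, -0.057, -0.0], [-0.057, -0.998, -0.0], [-0.0, 0.0, -1.0]]
contact_force: [0.4, 0.0, -2.0]
finger_gap: 0.141
finger_force: 30.0
```

```bash
python3 peb.py; python3 - <<'E'
from h import *
f=ctrl.grab_frame("top");p=cloud(f);hsv=cv2.cvtColor(f["pixels"],cv2.COLOR_RGB2HSV)
r=np.hypot(p[...,0]-.542,p[...,1]+.236)
w=((hsv[...,1]<70)&(r<.05)&(p[...,2]<.07)&(p[...,2]>.02)).astype(np.uint8)
print("pot px",w.sum(), cv2.HoughCircles(cv2.resize(w*255,None,fx=6,fy=6),cv2.HOUGH_GRADIENT,1,25,param1=100,param2=9,minRadius=14,maxRadius=26))
# anything standing above the pan floor along the pan
x0,y0=ctrl.get_obs()["ee_pos"][:2]
m=(p[...,0]>x0+.05)&(p[...,0]<x0+.128)&(abs(p[...,1]-y0+.005)<.03)&(p[...,2]>.123)&(p[...,2]<.145)
print("bumps on pan",m.sum(), p[m][:5])
E
```

```text
[ 0.37336916 -0.22638568  0.17804126] 16.0667 [ 0.8571891  -0.83996971 -1.72809814]
[324. 202.] 700 [ 0.477 -0.219  0.114]
[323. 186.] 141 [ 0.537 -0.227  0.03 ]
[329. 179.] 36 [ 0.562 -0.25   0.029]
pot px 189 [[[1981.5 1147.5   21.7]
  [1975.5 1075.5   21.7]
  [1915.5 1075.5   21.7]
  [1952.5 1118.5   20.4]
  [1907.5 1115.5   22.1]]]
bumps on pan 1 [[ 0.47360587 -0.22049647  0.12398093]]
```

Five pebbles now counted in the pot, pan clear. Return the scoop.

Call:
{"fn": "jog_arm", "kwargs": {
  "plan": [0,0,0.015,0,0,0.005,0.01,0,0.002,0.015,0,0,0.006,0.028,0,0,0.008,0.036,0,0,0.008,0.036,0,0,0.008,0.036,0,0,0.008,0.036,0,0,0.006,0.026,0,0,0.004,0.014,-0.01,0,0.002,0.005,-0.02,0,0,0,0,0]
}}

```text
time_s: 17.12
ee_pos: [0.4254, 0.0127, 0.1706]
tcp_rot: [[0.999, -0.054, -0.003], [-0.054, -0.999, 0.0], [-0.003, -0.0, -1.0]]
contact_force: [-1.7, -0.8, -3.1]
finger_gap: 0.147
finger_force: 30.0
```

```bash
sed -i 's/>.1)$/>.07)/' pan.py; python3 pan.py
```

```text
[0.42539577 0.01185198 0.17177392] 17.1667 366
0.035 50 [0.1035 0.1064 0.1143 0.1333] -0.039 0.028
0.045 33 [0.1027 0.1042 0.1222 0.1354] -0.039 0.017
0.055 17 [0.1051 0.1081 0.1196 0.1317] -0.039 -0.035
0.065 35 [0.1024 0.1044 0.1094 0.1322] -0.041 0.036
0.075 44 [0.1006 0.1033 0.1063 0.1369] -0.04 0.038
0.085 45 [0.1014 0.1027 0.108  0.1339] -0.039 0.037
0.095 40 [0.1012 0.1022 0.1057 0.1271] -0.038 0.037
0.105 36 [0.1003 0.1018 0.1058 0.121 ] -0.038 0.035
0.115 43 [0.0999 0.1025 0.1052 0.1166] -0.04 0.039
0.125 22 [0.1008 0.1015 0.103  0.1066] -0.036 0.036
```

Call:
{"fn": "jog_arm", "kwargs": {
  "plan": [0,0.001,-0.03,0,0,0,-0.03,0,0,0,-0.02,0,0,0,-0.01,0,0,0,-0.007,0,0,0,-0.003,0,0,0,0,0]
}}

```text
time_s: 17.75
ee_pos: [0.4257, 0.0117, 0.0728]
tcp_rot: [[0.998, -0.057, 0.0], [-0.057, -0.998, -0.0], [0.0, 0.0, -1.0]]
contact_force: [0.4, -0.4, -1.9]
finger_gap: 0.147
finger_force: 30.0
```

Call:
{"fn": "jog_arm", "kwargs": {
  "plan": [0,0,-0.002,0,0,0,-0.001,0,0,0,0,0]
}}

```text
time_s: 18.0
ee_pos: [0.4256, 0.0119, 0.0704]
tcp_rot: [[0.998, -0.056, 0.002], [-0.056, -0.998, -0.0], [0.002, 0.0, -1.0]]
contact_force: [-0.2, -1.2, 0.7]
finger_gap: 0.146
finger_force: 30.0
```

Call:
{"fn": "jog_arm", "kwargs": {
  "claw": 35,
  "plan": [0,0,0,0,0,0,0,0,0,0,0,0,0,0,0,0,0,0,0,0]
}}

```text
time_s: 18.42
ee_pos: [0.4253, 0.0121, 0.0697]
tcp_rot: [[0.998, -0.056, 0.0], [-0.056, -0.998, -0.0], [0.0, 0.0, -1.0]]
contact_force: [-0.2, 0.4, -0.9]
finger_gap: 0.347
finger_force: 0.0
```

Call:
{"fn": "jog_arm", "kwargs": {
  "plan": [0,0,0.02,0,0,0,0.03,0,0,0,0.04,0,0,0,0.04,0,0,0,0.03,0,0.0,-0.04,0.02,0,0,-0.04,0,0,0,-0.04,0,0,0,-0.04,0,0,0,-0.04,0,0,0,-0.04,0,0,0,0,0,0]
}}

```text
time_s: 19.42
ee_pos: [0.4252, -0.2308, 0.2481]
tcp_rot: [[0.998, -0.06, 0.001], [-0.06, -0.998, -0.002], [0.001, 0.002, -1.0]]
contact_force: [-0.3, 0.7, -0.3]
finger_gap: 0.352
finger_force: 0.0
```

```bash
python3 - <<'E'
from pot import *
import cov
f=ctrl.grab_frame("side");p=cloud(f);hsv=cv2.cvtColor(f["pixels"],cv2.COLOR_RGB2HSV)
g=ctrl.grab_frame("top");pt=cloud(g);ht=cv2.cvtColor(g["pixels"],cv2.COLOR_RGB2HSV)
for P,H in((p,hsv),(pt,ht)):
    m=(H[...,1]<45)&(H[...,2]>130)&(P[...,0]>.44)&(P[...,0]<.66)&(abs(P[...,1]-.006)<.045)
    for x in np.arange(.45,.66,.015):
        k=m&(abs(P[...,0]-x)<.0075)
        if k.sum()>3: print(x.round(3),k.sum(),np.percentile(P[k][:,2],[5,50,95]).round(3),P[k][:,1].min().round(3),P[k][:,1].max().round(3))
for H in(.02,.08,.1): 
    k=(abs(pt[...,2]-H)<.008)&(pt[...,0]>.36)&(pt[...,0]<.43)&(abs(pt[...,1]-.01)<.03);print("handle",H,k.sum(),np.nanmean(pt[k],0) if k.any() else "")
meas("s12",[.541,-.237,.005]);cov.cov()
E
python3 peb.py
```

```text
0.465 24 [0.008 0.025 0.035] -0.017 0.044
0.48 15 [0.006 0.02  0.032] 0.006 0.045
0.495 49 [0.005 0.009 0.03 ] 0.0 0.047
0.51 54 [0.002 0.007 0.031] 0.004 0.046
0.525 48 [0.003 0.007 0.025] 0.002 0.043
0.54 42 [0.002 0.006 0.015] -0.001 0.041
0.555 16 [0.001 0.005 0.008] 0.0 0.042
0.465 52 [0.002 0.022 0.039] -0.026 0.043
0.48 114 [0.003 0.008 0.032] -0.029 0.044
0.495 117 [0.003 0.007 0.015] -0.029 0.045
0.51 95 [0.003 0.008 0.03 ] -0.029 0.041
0.525 113 [0.003 0.008 0.026] -0.029 0.041
0.54 104 [0.002 0.007 0.013] -0.032 0.039
0.555 34 [0.003 0.006 0.011] -0.029 0.039
handle 0.02 0 
handle 0.08 28 [0.41391565 0.01120813 0.08094531]
handle 0.1 42 [0.38828156 0.01370981 0.09865355]
side 889
top 274
foot [ 0.542  -0.236   0.0033] tilt axis xy deg [ 0.19 -0.17] rms 0.0011463777453246185
side 529 [ 0.5402 -0.2373] 0.0009160039430729898
top 300 [ 0.5078 -0.2358] 0.016521330991703182
[ 0.42531161 -0.22403902  0.24842457] 19.7667 [-0.07069719 -0.85406477  0.54386715]
[313. 184.] 160 [ 0.538 -0.192  0.066]
[318. 182.] 71 [ 0.553 -0.216  0.031]
[327. 181.] 65 [ 0.556 -0.244  0.031]
[248. 196.] 632 [0.508 0.007 0.008]
[329. 190.] 30 [ 0.525 -0.248  0.03 ]
```

```bash
python3 -c "
from bench import ctrl
print(ctrl.sign_off())"
```

```text
the job is handed in; nothing more can be done
None
```

Job handed in at about 20 s: the clay pot stands upright and fully down in the cover pot, all five pebbles are in it (put there with the scoop), and the scoop lies level, right way up, in the box. I did not re-measure the bystander objects at the end.

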